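# Hang the bird whistle on the drying carousel

### The arm

A 6-joint arm with a two-finger parallel gripper is mounted at the origin on the work surface. World frame = base frame: x ahead of the robot, y to its left, z up, the work surface at z = 0. Lengths are in m, angles in rad, forces in N, time in s.
With the tool pointing down it reaches from about 0.375 to 0.9 m from the base axis. Payload 3.1 kg.
Tool frame: the origin (TCP) lies between the finger pads; the fingertips stand 17 mm ahead of it and the grasp point (between the pads) lies 2 mm behind it; z points along the fingers, y is the direction in which the jaws open and shut (so a half turn about z gives the same grasp; the last joint's range is limited). The gripper opens to 85 mm and grips with 20 to 120 N. Pads are 22 mm wide; open, the fingers measure 114 mm over their backs; the gripper's body (76 mm by 85 mm) begins 54 mm behind the grasp point. The pads swing forward as they close: fully open they stand 13 mm farther back than shut.
Start: joints at [0.946, 0.527, 1.433, -0, 1.181, -0.178], TCP at [0.27, 0.564, 0.248] pointing down, gripper open.
Joint ranges: [-3.08, 3.08], [-0.75, 2.2], [0.22, 2.44], [-1.43, 4.57], [0, 2.65], [-2.85, 2.85]. Speed limits (rad/s): [2.79, 2.79, 3.14, 3.14, 3.14, 3.14].

### API

Orientations are given as a unit quaternion [x, y, z, w].
In Python, from station import manip, snapshot, camera_info, sign_off, search_frame, landmark_of gives the robot as it stands.
- The arm moves only by the tool play_rows, never from a script. Its argument "rows" is a list of rows, each an object of numbers: "grip": the finger opening in cm, from 0 to 8.54; "x", "y", "z": the shift along the world's x, y, z in cm; "roll": the turn about the world's z in rad. A call has 1 to 20 rows; each row is the pose to reach, as a shift and turn from the pose measured when the call began; what a row does not reach only later rows make up. A row lasts 1/10 s, in which the tool goes at most 50 mm and 8.59 degrees, less where a joint would pass 70% of its speed; a pose out of reach is approached as far as the arm can. A call with a gripper value outside its range is refused whole. The fingers move at their own pace and stop on an object; "grip_force" is the grip in N (left out, the last holds). Time passes only in rows, so rows that repeat a pose let the fingers close. It gives the time, the measured TCP pose, the force and the opening at its end, in the units of the state.
- manip.sense(): the state, without advancing time (a new reading comes with each control period).
- snapshot(name): name is "side" or "top" or "wrist"; returns the picture (480x640x3 uint8, red, green, blue); there is no depth.
- camera_info(name): a dict with "fx", "fy", "cx", "cy" (pixels), "R" (3x3) and "t" (3): a world point X has camera coordinates R X + t. Camera axes: x right, y down, z forward; pixel columns grow to the right and rows downward; lengths in m; the calibration is good to about 2 mm. A picture is of the moment at which its call begins: read the wrist's pose just before it. camera_info takes no time and is no camera call; for the wrist camera it gives the pose at the moment of the call.
- sign_off(): hands the job in, once; it reports no verdict.
Trained networks look in the newest picture that a camera, given by its name, has taken for a name from the list of things; names that differ only in an ending like _2 or _b are one class to them, and where a whole thing is asked for, a point or a joint stands for the part that bears it (a point fixed in the world has none). Each returns a list of dicts, best first, with "score" (0 to 1); they miss things now and then, are a little off and sometimes report something else, mostly with a low value. They report only what shows in the picture. A call takes as long as a camera call. They do not tell look-alikes from the thing itself.
- search_frame(label, camera): "point" ([column, row] in pixels, amid what is visible of it).
- landmark_of(label, camera): "point" ([column, row] in pixels: a listed point, or the origin of a listed thing).
The state is a dict: "t": time; "q": joint angles; "qd": joint speeds; "tau": joint torques, N m; "tcp_pos": TCP position; "tool_rot": TCP orientation; "force": force on the tool from outside, world axes, zero at the start; "ft_torque": the same for the moment, N m; "finger_gap": opening from 0.0 (shut) to 1.0 (fully open).
Only numpy, scipy, OpenCV 4.12 (cv2) and the standard library are available. Lean on these libraries where they do the work, as an engineer would, in place of code of your own. Each camera call takes 0.05 s, during which the arm holds its last target. There are 200 camera calls.

### The job

Turn the drying carousel by its top knob until its one empty hook stands over the pointer on the base. Then take the clay bird whistle by the wooden tab of its hanger, hang it by its eye on that hook and press it down gently but firmly until it snaps in under the spring keeper and rests in the bottom of the hook. Do not touch the soft clay or the whistles already hung, do not force the hook, leave the other things on the bench where they are, and leave the hook over the pointer.

Things in the scene. Friction and masses are not known exactly. Their poses are not given: they have to be found in the camera images.
- rack_knob (a point): Centre of the round boxwood knob on top of the carousel, on its upright turning axis: 42 mm diameter, 34 mm high (17 mm above and below this point), 216 mm above the bench. Turns either way with a friction of about 0.22 N m and stays where left.
- rack: Turning part of the carousel: four arms 90 degrees apart, each with a steel J-hook, three carrying whistles, one empty; origin on the turning axis at bench height; its -x axis points along the empty hook's arm. It stands on a fixed iron base disc 170 mm across, 22 mm high.
- hook_seat (a point): On the empty J-hook: where the centre of the hanger's bar lies when fully home. 120 mm from the turning axis, 159 mm above the bench; x axis radially outward, z up. Hook floor 4 mm below it, underside 10 mm below. The mouth, open upward, is 15 mm wide along x, centred here: shank face 7.5 mm inboard (shank top 42 mm above this point); hook 10 mm wide sideways, guide behind it 15 mm.
- hook_tip (a point): Top of the upright outer tip of the empty hook (5 mm thick), 10 mm outboard of hook_seat and 16.5 mm above it: the hanger's eye must go over this tip from outside before the bar is lowered into the mouth.
- keeper_end (a point): Free end of the brass spring leaf (keeper) on the empty hook, pivoted 39 mm above hook_seat on the shank and sloping out across the mouth. The bar meets it some 20 mm above hook_seat, pushes it aside and goes under it; the leaf then springs back over the bar, which then has some 5 mm of play but cannot be lifted out. It yields at some 5 to 12 N (hidden friction).
- hook: The empty hook itself, origin 4.5 mm inboard of hook_seat and 4 mm below. It slides down in a sprung guide: 1.5 N starts it, 0.18 N more per mm, firm stop after 40 mm. So it sinks while pressed, and lowering the bar to where hook_seat was first measured does not pass the keeper: press on by feel, under 20 N; it springs up when let go.
- hanger_bar (a point): Centre of the round steel bar (8 mm diameter, along this frame's y) across the ladder-like hanger; frame x goes through the openings, z up. At first 92 mm above the bench, the whistle upright. The eye below it is 38 mm high (4 to 42 mm below this point), 26 mm wide; the window above it (4 to 30 mm above) leaves room for the keeper; 34 mm wide overall. Bar goes crosswise in the hook, either way round.
- hanger_grip (a point): Centre of the boxwood tab on top of the hanger, 43.5 mm above hanger_bar, same axes: 30 mm wide along y, 9 mm thick along x, 27 mm high. Grip it across the 30 mm width (closing along y), so that the fingers pass either side of the hook, firmly enough to press down with 15 N. The whole weighs about 105 g.
- front_mark (a point): Point on the steel pointer bar that juts out from the fixed base disc (6 mm above the bench), exactly below where hook_seat must be when the empty hook is in front; the pointer faces roughly towards the robot.
- clay: The soft unfired terracotta bird of that whistle, about 85 mm long along y, 40 mm wide, 52 mm high, below the stirrup; origin at the centre of its underside. Not to be touched by the gripper.
- plain_bird: Bystander: clay bird whistle without hanger, 80 mm long, 50 mm high; origin at the centre of its underside.
- boxwood_tool: Bystander: boxwood modelling tool lying down, 170 mm long, 14 mm thick, origin near its middle at bench height.
- scraper: Bystander: tin scraper with wooden handle, 140 mm long, 60 mm wide, 16 mm high; origin near its middle at bench height.
- jar: Bystander: chipped enamel jar, 86 mm across, 92 mm high; origin at the centre of its underside.
- mould: Bystander: white plaster mould half, 90 x 110 x 45 mm; origin at the centre of its underside.
- bowl: Bystander: clay bowl, 110 mm across, 50 mm high; origin at the centre of its underside.
- stock1: Clay whistle already hung on the carousel, a quarter turn counter-clockwise (from above) from the empty hook; origin at its hanger's bar, 159 mm above the bench; reaches to 92 mm below and 58 mm above it, 55 mm sideways, 25 mm outward; swings slightly. Not to be touched.
- stock2: Clay whistle already hung on the carousel, opposite the empty hook; origin at its hanger's bar, 159 mm above the bench; reaches to 92 mm below and 58 mm above it, 55 mm sideways, 25 mm outward; swings slightly. Not to be touched.
- stock3: Clay whistle already hung on the carousel, a quarter turn clockwise (from above) from the empty hook; origin at its hanger's bar, 159 mm above the bench; reaches to 92 mm below and 58 mm above it, 55 mm sideways, 25 mm outward; swings slightly. Not to be touched.
Things that resemble listed ones, but are neither listed nor needed, are in the scene too. What is shaped like the part that bears hanger_bar but black or red is not meant.

How it is judged:
On the way, in this order (a step that is already met when the one before it is completed fails the run):
1. the empty hook stands over the pointer (horizontal distance between hook_seat and front_mark below 0.018 m), for 0.3 s.
2. the hanger's bar is past the keeper, in the bottom of the hook (z of hanger_bar in the frame of hook_seat below 0.005 m and distance between hanger_bar and hook_seat below 0.012 m), for 0.2 s.
At the end, for the whole second after the job is handed in: The whistle hangs at rest (under 80 mm/s), within 0.35 rad of upright, by its bar in the bottom of the hook under the keeper (bar centre within 12 mm of hook_seat and less than 5 mm above it), and the hook stands within 20 mm of over the pointer (all of step 2 and horizontal distance between hook_seat and front_mark below 0.02 m and angle between clay's own z axis and vertical below 0.35 rad and linear speed of clay below 0.08 m/s); the robot touches nothing.
It fails at once if the hanger is forced against the carousel with more than 25 N (contact force between hanger and rack above 25 N).
It fails at once if the gripper touches the soft clay with more than 2 N (contact force between the arm and clay above 2 N).
It fails at once if the fingers touch the soft clay with more than 2 N (contact force between the fingers and clay above 2 N).
It fails at once if a whistle already hung is touched with more than 3 N (contact force between anything else and stock1 above 3 N or contact force between anything else and stock2 above 3 N or contact force between anything else and stock3 above 3 N).
It fails at once if another thing on the bench is shifted by more than 30 mm (distance of any of plain_bird, boxwood_tool, scraper, jar, mould, bowl from where it was at the start of the episode above 0.03 m).
It also fails if it takes over 72 s, if anything falls off the work surface, if the arm or the gripper's body presses on something with over 40 N, if the wrist force passes 120 N, or if a joint passes its speed limit or range.

## Working session

There is one attempt and no reset: what is moved stays moved. The work goes in short steps, Python scripts to look and compute and a tool call to move; the robot and the scene stay as the last step left them, time stands still between calls to the robot, and variables do not carry over. Pictures are saved under pics/ and viewed, about 8 in all and at most 12, crops included, and the job is handed in when it is done.

Besides the shell and the picture viewer there is one more tool, called after "Emit:" as name([rows], argument=value, ...), one row to a line, values as JSON. play_rows: Moves the arm, as the interface text tells. Its arguments: {"type":"object","properties":{"rows":{"type":"array","items":{"type":"object","properties":{"grip":{"type":"number"},"x":{"type":"number"},"y":{"type":"number"},"z":{"type":"number"},"roll":{"type":"number"}}}},"grip_force":{"type":"number"}},"required":["rows"]}

```bash
mkdir -p pics; ls; cat > h.py <<'E'
from station import *
import numpy as np, cv2
def save(im,n): cv2.imwrite('pics/'+n+'.png',cv2.cvtColor(im,cv2.COLOR_RGB2BGR))
def ray(c,p):
    R=np.array(c['R']);t=np.array(c['t']);d=R.T@np.array([(p[0]-c['cx'])/c['fx'],(p[1]-c['cy'])/c['fy'],1.]);return -R.T@t,d
def atz(c,p,z):
    o,d=ray(c,p);return o+d*(z-o[2])/d[2]
def tri(obs):
    A=np.zeros((3,3));b=np.zeros(3)
    for c,p in obs:
        o,d=ray(c,p);d/=np.linalg.norm(d);P=np.eye(3)-np.outer(d,d);A+=P;b+=P@o
    X=np.linalg.solve(A,b);return X
def proj(c,X):
    v=np.array(c['R'])@X+np.array(c['t']);return [c['fx']*v[0]/v[2]+c['cx'],c['fy']*v[1]/v[2]+c['cy']]
E
python3 - <<'E'
from h import *
a=snapshot('side');b=snapshot('top')
save(a,'s0');save(b,'t0')
for cam in('side','top'):
    c=camera_info(cam);print(cam,-np.array(c['R']).T@c['t'])
    for l,z in(('rack_knob',.216),('hook_seat',.159),('hook_tip',.1755),('hanger_bar',.092),('hanger_grip',.1355),('front_mark',.006),('clay',0.),('stock1',.159)):
        for r in landmark_of(l,cam)[:4]: print(l,round(r['score'],2),np.round(r['point']),np.round(atz(c,r['point'],z),3))
E
```

```text
pics
side [ 0.30276875 -1.11098778  0.77485932]
rack_knob 0.82 [333. 192.] [0.604 0.142 0.216]
hook_seat 0.75 [343. 356.] [ 0.483 -0.476  0.159]
hook_seat 0.51 [350. 197.] [0.68  0.224 0.159]
hook_seat 0.38 [333. 258.] [ 0.543 -0.133  0.159]
hook_tip 0.55 [354. 192.] [0.691 0.225 0.176]
hanger_bar 0.86 [275. 330.] [ 0.373 -0.302  0.092]
hanger_bar 0.73 [344. 325.] [ 0.529 -0.311  0.092]
hanger_bar 0.73 [247. 394.] [ 0.301 -0.474  0.092]
hanger_bar 0.69 [318. 368.] [ 0.444 -0.432  0.092]
hanger_grip 0.79 [276. 313.] [ 0.377 -0.295  0.136]
hanger_grip 0.78 [244. 378.] [ 0.297 -0.476  0.136]
hanger_grip 0.74 [347. 310.] [ 0.533 -0.315  0.136]
hanger_grip 0.73 [314. 353.] [ 0.435 -0.435  0.136]
front_mark 0.97 [296. 259.] [0.487 0.126 0.006]
front_mark 0.54 [346. 310.] [ 0.577 -0.153  0.006]
clay 0.86 [341. 357.] [ 0.523 -0.316  0.   ]
clay 0.72 [275. 360.] [ 0.371 -0.296  0.   ]
clay 0.7 [247. 427.] [ 0.294 -0.472  0.   ]
clay 0.62 [313. 398.] [ 0.437 -0.426  0.   ]
stock1 0.93 [301. 206.] [0.514 0.189 0.159]
stock1 0.9 [317. 228.] [0.533 0.031 0.159]
stock1 0.8 [376. 220.] [0.714 0.052
[... 503 characters left out ...]
67 [512. 341.] [ 0.307 -0.47   0.092]
hanger_grip 0.78 [445. 311.] [ 0.375 -0.3    0.135]
hanger_grip 0.76 [501. 286.] [ 0.435 -0.431  0.135]
hanger_grip 0.61 [448. 244.] [ 0.531 -0.31   0.135]
hanger_grip 0.56 [520. 347.] [ 0.299 -0.471  0.135]
front_mark 0.71 [271. 264.] [0.481 0.118 0.006]
front_mark 0.64 [221. 171.] [0.728 0.263 0.006]
front_mark 0.44 [224. 174.] [0.722 0.255 0.006]
clay 0.88 [480. 282.] [ 0.446 -0.431  0.   ]
clay 0.66 [427. 308.] [ 0.377 -0.291  0.   ]
clay 0.63 [498. 340.] [ 0.297 -0.474  0.   ]
clay 0.53 [433. 252.] [ 0.523 -0.31   0.   ]
stock1 0.9 [304. 234.] [0.543 0.026 0.159]
stock1 0.71 [229. 243.] [0.519 0.198 0.159]
stock1 0.58 [294. 162.] [0.712 0.055 0.159]
```

```bash
python3 - <<'E'
import cv2,numpy as np
a=cv2.imread('pics/s0.png');b=cv2.imread('pics/t0.png')
a=cv2.resize(a[140:440,210:410],None,fx=2,fy=2,interpolation=3);b=cv2.resize(b[130:430,170:570],(400,300))
b2=cv2.resize(cv2.imread('pics/t0.png')[130:370,180:540],(400,267))
out=np.zeros((600,800,3),np.uint8);out[:,:400]=a;out[:300,400:]=b
cv2.imwrite('pics/v1.png',out)
E
```

```text
(no output)
```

View pics/v1.png

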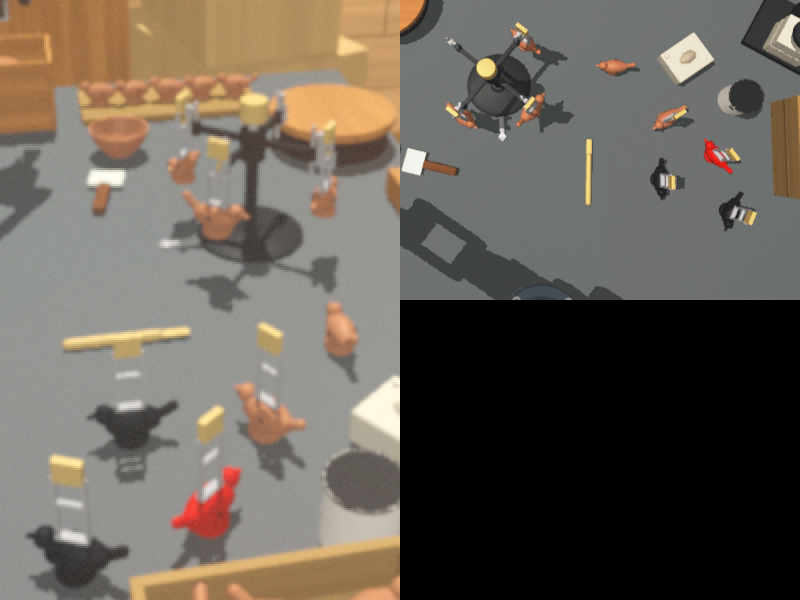

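View pics/t0.png

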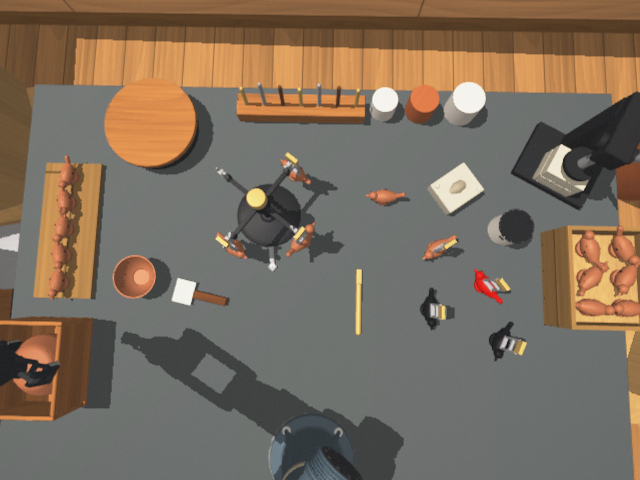

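The empty hook is at the upper left of the rack in the top view (~223,170). The pointer tip is at ~(272,265). The real whistle is the terracotta one with a hanger, at ~(442,248); the two black ones and the red one are decoys.

```bash
python3 - <<'E'
from h import *
S=camera_info('side');T=camera_info('top')
for n,a,b in(('knob',(333,192),(256,198)),('seat',(350,197),(223,169)),('front',(296,259),(271,264)),('bar',(344,325),(442,248)),('grip',(347,310),(448,244)),('s_a',(301,206),(229,243)),('s_b',(317,228),(304,234)),('s_c',(376,220),(294,162))):
    X=tri([(S,a),(T,b)]);print(n,np.round(X,3),np.round(np.subtract(proj(T,X),b),1))
m=manip.sense();print(m['tcp_pos'],m['tool_rot'],m['finger_gap'],m['force'])
from scipy.spatial.transform import Rotation as Q
print(Q.from_quat(m['tool_rot']).as_matrix().round(3)); print(camera_info('wrist'))
E
```

```text
knob [0.606 0.131 0.223] [-0.4  2.5]
seat [0.685 0.221 0.162] [-0.5  2.8]
front [0.483 0.117 0.012] [ 0.1 -0.9]
bar [ 0.527 -0.309  0.089] [ 0.2 -0.9]
grip [ 0.532 -0.311  0.133] [ 0.2 -0.8]
s_a [0.518 0.2   0.152] [-0.1  0.7]
s_b [0.538 0.027 0.163] [-0.4  2.2]
s_c [0.713 0.054 0.158] [ 0.  -0.2]
[0.27001261 0.56363793 0.24832619] [2.21550844e-01 9.75148821e-01 2.27928615e-06 3.06039608e-06] 1.0012811487051338 [-0.40474367 -0.12195603  0.26491232]
[[-0.902  0.432  0.   ]
 [ 0.432  0.902  0.   ]
 [-0.     0.    -1.   ]]
{'fx': 331.4761711472777, 'fy': 331.4761711472777, 'cx': 319.0357630979247, 'cy': 239.22025535011835, 'R': array([[ 4.32210260e-01,  9.01772639e-01, -6.31497293e-04],
       [ 8.58399371e-01, -4.11207132e-01,  3.06690747e-01],
       [ 2.76305648e-01, -1.33096965e-01, -9.51809007e-01]]), 't': array([-0.62538413, -0.04019554,  0.38100972])}
```

Emit:
play_rows([
  {"x":0,"y":0,"z":9},
  {"x":0,"y":0,"z":9},
  {"x":34,"y":-43.6,"z":9,"roll":-1.12,"grip":8.5},
  {"x":34,"y":-43.6,"z":9,"roll":-1.12},
  {"x":34,"y":-43.6,"z":9,"roll":-1.12},
  {"x":34,"y":-43.6,"z":9,"roll":-1.12},
  {"x":34,"y":-43.6,"z":9,"roll":-1.12},
  {"x":34,"y":-43.6,"z":9,"roll":-1.12},
  {"x":34,"y":-43.6,"z":9,"roll":-1.12},
  {"x":34,"y":-43.6,"z":9,"roll":-1.12},
  {"x":34,"y":-43.6,"z":9,"roll":-1.12},
  {"x":34,"y":-43.6,"z":9,"roll":-1.12},
  {"x":34,"y":-43.6,"z":9,"roll":-1.12},
  {"x":34,"y":-43.6,"z":9,"roll":-1.12},
  {"x":34,"y":-43.6,"z":9,"roll":-1.12},
  {"x":34,"y":-43.6,"z":9,"roll":-1.12},
])

```text
invalid input at $.rows[0]: expected keys grip, x, y, z, roll
```

```bash
python3 - <<'E'
from h import *
c=camera_info('wrist');im=snapshot('wrist');save(im,'w1');print(manip.sense()['tcp_pos'],manip.sense()['q'])
for l,z in(('rack_knob',.216),('hook_seat',.159),('hook_tip',.1755),('front_mark',.006),('stock1',.159)):
    for r in landmark_of(l,'wrist')[:4]: print(l,round(r['score'],2),np.round(r['point']),np.round(atz(c,r['point'],z),3))
E
```

```text
[0.2700145  0.56366397 0.24834523] [ 9.45506356e-01  5.27464465e-01  1.43265934e+00  1.85478569e-05
  1.18140254e+00 -1.78495244e-01]
front_mark 0.89 [111. 467.] [0.495 0.11  0.006]
```

View pics/w1.png

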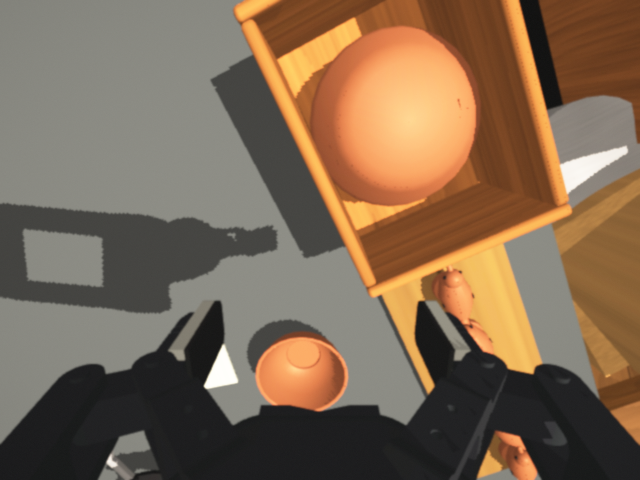

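The move was refused because each row needs every key. This picture is still from the start pose.

Emit:
play_rows([
  {"grip":8.5,"x":0,"y":0,"z":9,"roll":0},
  {"grip":8.5,"x":0,"y":0,"z":9,"roll":0},
  {"grip":8.5,"x":34,"y":-43.6,"z":9,"roll":-1.12},
  {"grip":8.5,"x":34,"y":-43.6,"z":9,"roll":-1.12},
  {"grip":8.5,"x":34,"y":-43.6,"z":9,"roll":-1.12},
  {"grip":8.5,"x":34,"y":-43.6,"z":9,"roll":-1.12},
  {"grip":8.5,"x":34,"y":-43.6,"z":9,"roll":-1.12},
  {"grip":8.5,"x":34,"y":-43.6,"z":9,"roll":-1.12},
  {"grip":8.5,"x":34,"y":-43.6,"z":9,"roll":-1.12},
  {"grip":8.5,"x":34,"y":-43.6,"z":9,"roll":-1.12},
  {"grip":8.5,"x":34,"y":-43.6,"z":9,"roll":-1.12},
  {"grip":8.5,"x":34,"y":-43.6,"z":9,"roll":-1.12},
  {"grip":8.5,"x":34,"y":-43.6,"z":9,"roll":-1.12},
  {"grip":8.5,"x":34,"y":-43.6,"z":9,"roll":-1.12},
  {"grip":8.5,"x":34,"y":-43.6,"z":9,"roll":-1.12},
  {"grip":8.5,"x":34,"y":-43.6,"z":9,"roll":-1.12},
])

```text
t: 2.8
tcp_pos: [0.6092, 0.1283, 0.3381]
tool_rot: [0.706, 0.709, -0.0, -0.001]
force: [-1.2, 0.1, 0.5]
finger_gap: 0.993
```

```bash
python3 - <<'E'
from h import *
c=camera_info('wrist');im=snapshot('wrist');save(im,'w2');print(manip.sense()['tcp_pos'],manip.sense()['q'])
for l,z in(('rack_knob',.216),('hook_seat',.159),('hook_tip',.1755),('front_mark',.006),('stock1',.159)):
    for r in landmark_of(l,'wrist')[:4]: print(l,round(r['score'],2),np.round(r['point']),np.round(atz(c,r['point'],z),3))
E
```

```text
[0.60900467 0.12884023 0.3382654 ] [2.89974413e-02 4.40476982e-01 1.32607413e+00 4.69966751e-04
 1.37592713e+00 2.35072625e-02]
rack_knob 0.79 [321. 239.] [0.611 0.128 0.216]
hook_seat 0.85 [405. 113.] [0.683 0.224 0.159]
hook_tip 0.9 [419. 100.] [0.69  0.232 0.176]
hook_tip 0.55 [235. 202.] [0.535 0.149 0.176]
hook_tip 0.22 [217. 139.] [0.524 0.202 0.176]
front_mark 0.71 [235. 201.] [0.491 0.116 0.006]
stock1 0.86 [215. 139.] [0.517 0.202 0.159]
stock1 0.75 [416. 287.] [0.708 0.059 0.159]
stock1 0.6 [251. 308.] [0.54  0.034 0.159]
```

View pics/w2.png

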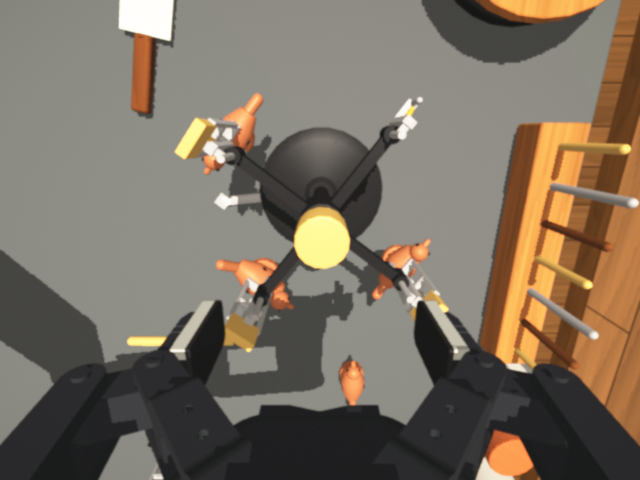

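The knob centre is at (321,239), the empty hook at (405,113) and the pointer at (225,201). The axis works out at (0.611, 0.129), so the rack needs about +132°. I'll descend and grip the knob.

Emit:
play_rows([
  {"grip":8.5,"x":0.2,"y":0,"z":-4,"roll":0},
  {"grip":8.5,"x":0.2,"y":0,"z":-8,"roll":0},
  {"grip":8.5,"x":0.2,"y":0,"z":-10.5,"roll":0},
  {"grip":8.5,"x":0.2,"y":0,"z":-11.8,"roll":0},
  {"grip":8.5,"x":0.2,"y":0,"z":-11.8,"roll":0},
  {"grip":3,"x":0.2,"y":0,"z":-11.8,"roll":0},
  {"grip":3,"x":0.2,"y":0,"z":-11.8,"roll":0},
  {"grip":3,"x":0.2,"y":0,"z":-11.8,"roll":0},
  {"grip":3,"x":0.2,"y":0,"z":-11.8,"roll":0},
  {"grip":3,"x":0.2,"y":0,"z":-11.8,"roll":0},
  {"grip":3,"x":0.2,"y":0,"z":-11.8,"roll":0},
  {"grip":3,"x":0.2,"y":0,"z":-11.8,"roll":0},
], grip_force=70)

```text
t: 4.3
tcp_pos: [0.611, 0.1288, 0.2228]
tool_rot: [0.705, 0.709, 0.0, 0.0]
force: [-3.6, -0.9, 5.8]
finger_gap: 0.474
```

Emit:
play_rows([
  {"grip":3,"x":0,"y":0,"z":0,"roll":0.06},
  {"grip":3,"x":0,"y":0,"z":0,"roll":0.18},
  {"grip":3,"x":0,"y":0,"z":0,"roll":0.31},
  {"grip":3,"x":0,"y":0,"z":0,"roll":0.45},
  {"grip":3,"x":0,"y":0,"z":0,"roll":0.59},
  {"grip":3,"x":0,"y":0,"z":0,"roll":0.73},
  {"grip":3,"x":0,"y":0,"z":0,"roll":0.87},
  {"grip":3,"x":0,"y":0,"z":0,"roll":1.01},
  {"grip":3,"x":0,"y":0,"z":0,"roll":1.15},
  {"grip":3,"x":0,"y":0,"z":0,"roll":1.29},
  {"grip":3,"x":0,"y":0,"z":0,"roll":1.43},
  {"grip":3,"x":0,"y":0,"z":0,"roll":1.57},
  {"grip":3,"x":0,"y":0,"z":0,"roll":1.71},
  {"grip":3,"x":0,"y":0,"z":0,"roll":1.85},
  {"grip":3,"x":0,"y":0,"z":0,"roll":1.99},
  {"grip":3,"x":0,"y":0,"z":0,"roll":2.11},
  {"grip":3,"x":0,"y":0,"z":0,"roll":2.21},
  {"grip":3,"x":0,"y":0,"z":0,"roll":2.28},
  {"grip":3,"x":0,"y":0,"z":0,"roll":2.31},
  {"grip":3,"x":0,"y":0,"z":0,"roll":2.31},
])

```text
t: 6.3
tcp_pos: [0.6115, 0.1301, 0.2228]
tool_rot: [-0.364, 0.931, 0.001, 0.001]
force: [2.3, 3.9, -4.7]
finger_gap: 0.469
```

```bash
python3 - <<'E'
from h import *
m=manip.sense();print(m['tcp_pos'],m['q'],m['ft_torque'])
obs={}
for cam in('wrist','side','top'):
    c=camera_info(cam);save(snapshot(cam),cam+'3')
    for l,z in(('hook_seat',.159),('hook_tip',.1755),('front_mark',.006),('stock1',.159)):
        for r in landmark_of(l,cam)[:3]: print(cam,l,round(r['score'],2),np.round(r['point']),np.round(atz(c,r['point'],z),3))
E
```

```text
[0.61148041 0.13010616 0.22279058] [ 0.03004211  0.55528795  1.45973557  0.00269491  1.12485846 -2.287381  ] [ 0.6734696  -0.43027054  0.18987408]
wrist hook_seat 0.91 [458.  97.] [0.491 0.12  0.159]
wrist hook_tip 0.6 [488.  79.] [0.482 0.12  0.176]
wrist hook_tip 0.23 [582. 159.] [0.473 0.185 0.176]
wrist front_mark 0.97 [392. 114.] [0.494 0.118 0.006]
wrist stock1 0.91 [147. 142.] [0.622 0.011 0.159]
side hook_seat 0.61 [297. 216.] [0.49  0.121 0.159]
side hook_tip 0.66 [295. 213.] [0.482 0.108 0.175]
side hook_tip 0.41 [297. 261.] [ 0.448 -0.156  0.176]
side front_mark 0.84 [299. 262.] [0.493 0.108 0.006]
side stock1 0.84 [371. 208.] [0.723 0.137 0.159]
side stock1 0.77 [347. 231.] [0.612 0.    0.159]
side stock1 0.64 [326. 198.] [0.602 0.234 0.159]
top hook_seat 0.56 [264. 255.] [0.492 0.118 0.159]
top hook_tip 0.43 [259. 260.] [0.481 0.125 0.176]
top front_mark 0.81 [271. 263.] [0.483 0.118 0.006]
top stock1 0.92 [314. 199.] [0.625 0.006 0.159]
top stock1 0.47 [208. 208.] [0.6   0.25  0.159]
```

The hook is now over the pointer, with the seat at (0.491, 0.120) and the mark at about (0.490, 0.117). I'll release the knob and move to the whistle.

Emit:
play_rows([
  {"grip":7.5,"x":0,"y":0,"z":0,"roll":0},
  {"grip":7.5,"x":0,"y":0,"z":0,"roll":0},
  {"grip":7.5,"x":0,"y":0,"z":0,"roll":0},
  {"grip":7.5,"x":0,"y":0,"z":0,"roll":0},
  {"grip":7.5,"x":0,"y":0,"z":4,"roll":0},
  {"grip":7.5,"x":0,"y":0,"z":8,"roll":0},
  {"grip":7.5,"x":0,"y":0,"z":12,"roll":0},
  {"grip":7.5,"x":-1,"y":-4,"z":12,"roll":-0.14},
  {"grip":7.5,"x":-2,"y":-8,"z":12,"roll":-0.28},
  {"grip":7.5,"x":-3,"y":-12,"z":12,"roll":-0.42},
  {"grip":7.5,"x":-4,"y":-16,"z":12,"roll":-0.56},
  {"grip":7.5,"x":-5,"y":-20,"z":12,"roll":-0.7},
  {"grip":7.5,"x":-6,"y":-24,"z":12,"roll":-0.84},
  {"grip":7.5,"x":-7,"y":-28,"z":12,"roll":-0.98},
  {"grip":7.5,"x":-8,"y":-32,"z":12,"roll":-1.12},
  {"grip":7.5,"x":-8,"y":-36,"z":12,"roll":-1.26},
  {"grip":7.5,"x":-8,"y":-40,"z":11,"roll":-1.4},
  {"grip":7.5,"x":-8,"y":-44,"z":10,"roll":-1.55},
  {"grip":7.5,"x":-8,"y":-44,"z":9,"roll":-1.7},
  {"grip":7.5,"x":-8,"y":-44,"z":9,"roll":-1.7},
])

```text
t: 9.05
tcp_pos: [0.5302, -0.3108, 0.3111]
tool_rot: [0.46, 0.888, 0.0, -0.0]
force: [-0.1, -0.3, -0.2]
finger_gap: 0.877
```

Emit:
play_rows([
  {"grip":7.5,"x":0,"y":0,"z":0,"roll":-0.14},
  {"grip":7.5,"x":0,"y":0,"z":0,"roll":-0.28},
  {"grip":7.5,"x":0,"y":0,"z":0,"roll":-0.42},
  {"grip":7.5,"x":0,"y":0,"z":0,"roll":-0.56},
  {"grip":7.5,"x":0,"y":0,"z":0,"roll":-0.7},
  {"grip":7.5,"x":0,"y":0,"z":0,"roll":-0.84},
  {"grip":7.5,"x":0,"y":0,"z":0,"roll":-0.98},
  {"grip":7.5,"x":0,"y":0,"z":0,"roll":-1.12},
  {"grip":7.5,"x":0,"y":0,"z":0,"roll":-1.26},
  {"grip":7.5,"x":0,"y":0,"z":0,"roll":-1.4},
  {"grip":7.5,"x":0,"y":0,"z":0,"roll":-1.55},
  {"grip":7.5,"x":0,"y":0,"z":0,"roll":-1.63},
  {"grip":7.5,"x":0,"y":0,"z":0,"roll":-1.63},
  {"grip":7.5,"x":0,"y":0,"z":0,"roll":-1.63},
])

```text
t: 10.45
tcp_pos: [0.5304, -0.3101, 0.3118]
tool_rot: [0.961, 0.276, 0.001, 0.0]
force: [-0.8, -0.7, 0.8]
finger_gap: 0.875
```

```bash
python3 - <<'E'
from h import *
c=camera_info('wrist');im=snapshot('wrist');save(im,'w4');m=manip.sense();print(m['tcp_pos'],m['q'],m['force'])
for l,z in(('hanger_grip',.1355),('hanger_bar',.092),('clay',0)):
    for r in landmark_of(l,'wrist')[:4]: print(l,round(r['score'],2),np.round(r['point']),np.round(atz(c,r['point'],z),3))
# tab top corners by colour
h=cv2.cvtColor(im,cv2.COLOR_RGB2HSV);mk=cv2.inRange(h,(18,80,120),(32,255,255))
n,L,st,ce=cv2.connectedComponentsWithStats(mk)
for i in range(1,n):
    if st[i,4]>150: print(st[i],ce[i].round(),np.round([atz(c,p,.149)[:2] for p in cv2.boxPoints(cv2.minAreaRect(cv2.findNonZero((L==i).astype(np.uint8))))],3).tolist())
E
```

```text
[ 0.53033098 -0.31027584  0.31169269] [-7.11462688e-01  4.49953001e-01  1.38462438e+00  1.00096347e-03
  1.30654274e+00  3.00856615e-01] [ 0.56060337  0.60510869 -0.42718366]
hanger_grip 0.9 [373. 348.] [ 0.442 -0.433  0.136]
hanger_grip 0.85 [316. 223.] [ 0.527 -0.309  0.136]
hanger_bar 0.94 [315. 213.] [ 0.526 -0.308  0.092]
hanger_bar 0.87 [233. 316.] [ 0.369 -0.292  0.092]
hanger_bar 0.73 [323. 417.] [ 0.296 -0.463  0.092]
hanger_bar 0.68 [370. 328.] [ 0.44  -0.438  0.092]
clay 0.78 [320. 195.] [ 0.531 -0.311  0.   ]
clay 0.75 [355. 293.] [ 0.436 -0.432  0.   ]
clay 0.74 [325. 368.] [ 0.303 -0.464  0.   ]
clay 0.58 [250. 280.] [ 0.372 -0.291  0.   ]
[ 107  150   59  111 1511] [136. 205.] [[0.398, -0.156], [0.513, -0.158], [0.514, -0.168], [0.399, -0.168]]
[301 214  35  19 552] [318. 223.] [[0.529, -0.291], [0.546, -0.316], [0.534, -0.326], [0.516, -0.3]]
[ 533  319  107   52 1314] [590. 346.] [[0.527, -0.572], [0.569, -0.544], [0.609, -0.649], [0.568, -0.684]]
[610 321  30  28 549] [627. 334.] [[0.588, -0.621], [0.616, -0.62], [0.612, -0.649], [0.583, -0.65]]
[364 332  14  39 370] [371. 352.] [[0.458, -0.407], [0.465, -0.416], [0.431, -0.446], [0.423, -0.438]]
```

View pics/w4.png

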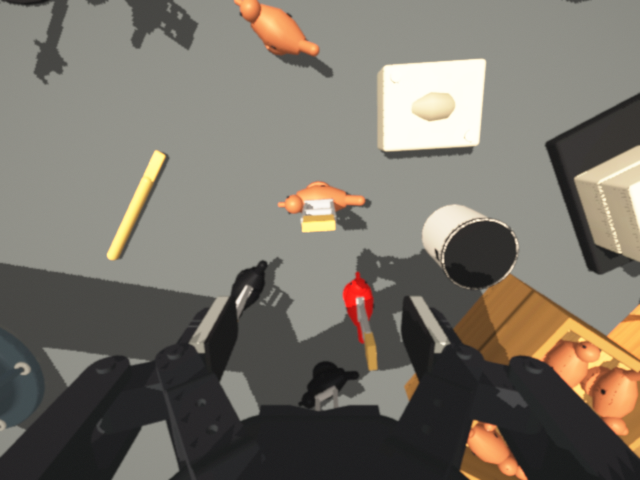

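The tab is at (318,223), nearly square to the jaws, with about +0.04 rad still to turn. I'll descend and grip it.

Emit:
play_rows([
  {"grip":6,"x":-0.1,"y":0,"z":-3,"roll":0.04},
  {"grip":6,"x":-0.1,"y":0,"z":-7,"roll":0.04},
  {"grip":6,"x":-0.1,"y":0,"z":-11,"roll":0.04},
  {"grip":6,"x":-0.1,"y":0,"z":-14,"roll":0.04},
  {"grip":6,"x":-0.1,"y":0,"z":-16,"roll":0.04},
  {"grip":6,"x":-0.1,"y":0,"z":-17.2,"roll":0.04},
  {"grip":6,"x":-0.1,"y":0,"z":-17.2,"roll":0.04},
  {"grip":6,"x":-0.1,"y":0,"z":-17.2,"roll":0.04},
  {"grip":2,"x":-0.1,"y":0,"z":-17.2,"roll":0.04},
  {"grip":2,"x":-0.1,"y":0,"z":-17.2,"roll":0.04},
  {"grip":2,"x":-0.1,"y":0,"z":-17.2,"roll":0.04},
  {"grip":2,"x":-0.1,"y":0,"z":-17.2,"roll":0.04},
  {"grip":2,"x":-0.1,"y":0,"z":-17.2,"roll":0.04},
  {"grip":2,"x":-0.1,"y":0,"z":-17.2,"roll":0.04},
  {"grip":2,"x":-0.1,"y":0,"z":-17.2,"roll":0.04},
  {"grip":2,"x":-0.1,"y":0,"z":-17.2,"roll":0.04},
], grip_force=70)

```text
t: 12.25
tcp_pos: [0.5298, -0.3109, 0.1411]
tool_rot: [0.956, 0.294, 0.001, 0.001]
force: [-0.9, 0.8, 6.3]
finger_gap: 0.336
```

```bash
python3 - <<'E'
from h import *
c=camera_info('wrist');im=snapshot('wrist');save(im,'w5');m=manip.sense();print(m['tcp_pos'],m['q'],m['force'],m['finger_gap'])
T=camera_info('side');i2=snapshot('side');save(i2,'s5')
u,v=map(int,proj(T,m['tcp_pos']));k=cv2.resize(i2[v-50:v+60,u-60:u+60],(436,400),interpolation=2)
save(np.hstack([im[100:480,160:500][:, :],cv2.resize(k,(414,380))]),'v5')
E
```

```text
[ 0.52979887 -0.31089138  0.1410666 ] [-7.12885291e-01  6.46201211e-01  1.55425857e+00  1.40076915e-03
  9.38810766e-01  2.60760832e-01] [-0.61958716  1.23279948  6.3138922 ] 0.33729129177291417
```

View pics/v5.png

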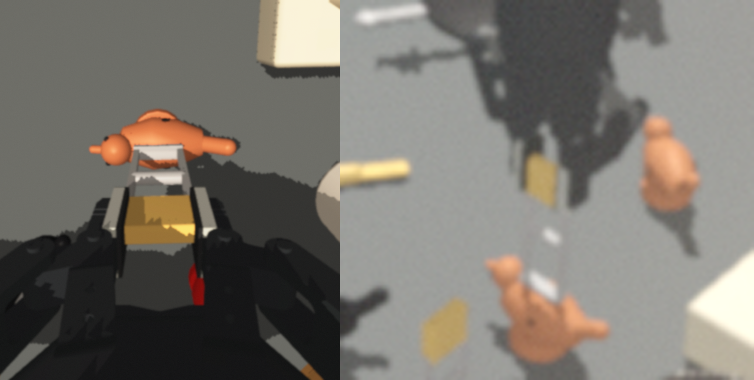

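The tab is held, 28.8 mm between the jaws, and the clay is untouched. I'll lift and carry it to outside the hook.

Emit:
play_rows([
  {"grip":2,"x":0,"y":0,"z":1,"roll":0},
  {"grip":2,"x":0,"y":0,"z":3,"roll":0},
  {"grip":2,"x":0,"y":0,"z":6,"roll":0},
  {"grip":2,"x":0,"y":0,"z":10,"roll":0},
  {"grip":2,"x":-1,"y":1,"z":13,"roll":0},
  {"grip":2,"x":-3,"y":3,"z":15,"roll":-0.1},
  {"grip":2,"x":-6,"y":6,"z":16,"roll":-0.2},
  {"grip":2,"x":-9,"y":10,"z":16,"roll":-0.3},
  {"grip":2,"x":-11,"y":14,"z":16,"roll":-0.4},
  {"grip":2,"x":-11,"y":18,"z":16,"roll":-0.52},
  {"grip":2,"x":-11,"y":22,"z":16,"roll":-0.52},
  {"grip":2,"x":-11,"y":26,"z":16,"roll":-0.52},
  {"grip":2,"x":-11,"y":30,"z":16,"roll":-0.52},
  {"grip":2,"x":-11,"y":34,"z":16,"roll":-0.52},
  {"grip":2,"x":-11,"y":38,"z":16,"roll":-0.52},
  {"grip":2,"x":-11,"y":40.5,"z":16,"roll":-0.52},
  {"grip":2,"x":-11,"y":42,"z":16,"roll":-0.52},
  {"grip":2,"x":-11,"y":42.5,"z":16,"roll":-0.52},
  {"grip":2,"x":-11,"y":42.5,"z":16,"roll":-0.52},
  {"grip":2,"x":-11,"y":42.5,"z":16,"roll":-0.52},
])

```text
t: 14.35
tcp_pos: [0.4199, 0.1135, 0.3013]
tool_rot: [0.999, 0.038, 0.001, 0.001]
force: [-0.5, 0.3, -0.8]
finger_gap: 0.333
```

```bash
cat > see.py <<'E'
from h import *
import sys
m=manip.sense();print(m['tcp_pos'],m['q'].__class__ and np.round(m['q'],2),np.round(m['force'],1))
z0=m['tcp_pos'][2]
for cam in('wrist','side','top'):
    c=camera_info(cam);save(snapshot(cam),cam+sys.argv[1])
    for l,z in(('hanger_bar',z0-.049),('hanger_grip',z0-.0055),('hook_seat',.159),('hook_tip',.1755),('front_mark',.006)):
        for r in landmark_of(l,cam)[:5]:
            X=atz(c,r['point'],z)
            if l[:4]!='hang' or X[1]>-.1: print(cam,l,round(r['score'],2),np.round(r['point']),np.round(X,3))
E
python3 see.py 6; python3 -c "
import cv2,numpy as np
a=cv2.imread('pics/wrist6.png')[0:480,100:540];b=cv2.resize(cv2.imread('pics/side6.png')[150:290,240:350],(352,448))
o=np.zeros((480,792,3),np.uint8);o[:,:440]=a;o[:448,440:]=b;cv2.imwrite('pics/v6.png',o)"
```

```text
[0.41986763 0.11349231 0.30128544] [ 0.01  0.2   1.82 -0.    1.13  1.5 ] [-0.5  0.3 -0.8]
wrist hanger_bar 0.71 [321. 275.] [0.421 0.113 0.252]
wrist hanger_grip 0.65 [317. 319.] [0.418 0.115 0.296]
wrist hook_seat 0.58 [317. 144.] [0.491 0.12  0.159]
wrist hook_seat 0.56 [ 46. 161.] [0.461 0.333 0.159]
wrist hook_tip 0.89 [316. 159.] [0.48  0.12  0.176]
wrist front_mark 0.92 [318. 140.] [0.491 0.119 0.006]
side hanger_bar 0.73 [273. 187.] [0.423 0.128 0.252]
side hanger_grip 0.79 [270. 176.] [0.415 0.103 0.296]
side hook_seat 0.71 [294. 216.] [0.48  0.12  0.159]
side hook_tip 0.43 [298. 213.] [0.49  0.103 0.176]
side front_mark 0.93 [298. 264.] [0.487 0.095 0.006]
top hanger_bar 0.46 [141. 277.] [0.436 0.357 0.252]
top hook_seat 0.46 [265. 253.] [0.498 0.115 0.159]
top hook_tip 0.54 [262. 258.] [0.484 0.119 0.176]
top front_mark 0.77 [270. 263.] [0.482 0.122 0.006]
```

View pics/v6.png

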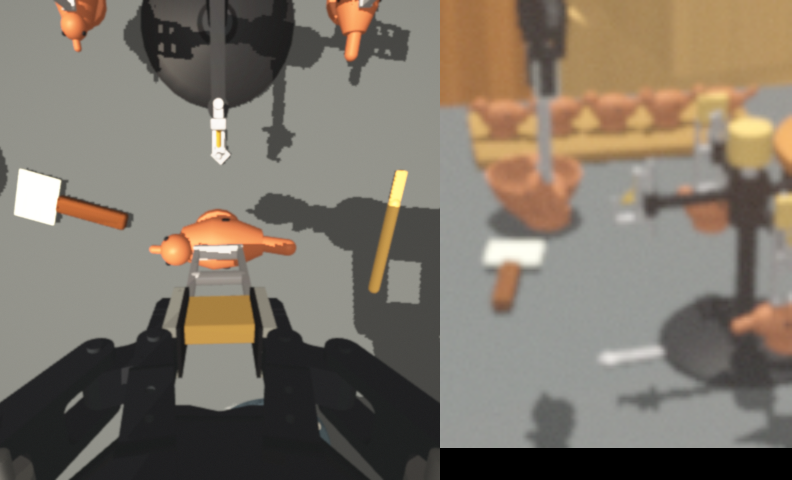

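The hanger is square in front of the hook, with the bar at (0.421, 0.113) and the seat at (0.491, 0.120). I'll lower to entry height, bar about 25 mm above the seat, and close in part way.

Emit:
play_rows([
  {"grip":2,"x":0,"y":0.2,"z":-2,"roll":0},
  {"grip":2,"x":0,"y":0.5,"z":-4,"roll":0},
  {"grip":2,"x":0,"y":0.6,"z":-6,"roll":0},
  {"grip":2,"x":0,"y":0.6,"z":-6.8,"roll":0},
  {"grip":2,"x":1,"y":0.6,"z":-6.8,"roll":0},
  {"grip":2,"x":2,"y":0.6,"z":-6.8,"roll":0},
  {"grip":2,"x":3,"y":0.6,"z":-6.8,"roll":0},
  {"grip":2,"x":3.5,"y":0.6,"z":-6.8,"roll":0},
  {"grip":2,"x":3.5,"y":0.6,"z":-6.8,"roll":0},
  {"grip":2,"x":3.5,"y":0.6,"z":-6.8,"roll":0},
])

```text
t: 16.25
tcp_pos: [0.4547, 0.1201, 0.2332]
tool_rot: [0.999, 0.038, 0.001, 0.001]
force: [-1.9, 0.3, -1.9]
finger_gap: 0.338
```

```bash
python3 see.py 7; python3 -c "
import cv2,numpy as np
a=cv2.imread('pics/wrist7.png')[0:480,100:540];b=cv2.resize(cv2.imread('pics/side7.png')[170:270,250:330],(352,440),interpolation=cv2.INTER_CUBIC)
o=np.zeros((480,792,3),np.uint8);o[:,:440]=a;o[:440,440:]=b;cv2.imwrite('pics/v7.png',o)"
```

```text
[0.45472947 0.12012528 0.23320908] [ 0.02  0.34  1.83 -0.    0.97  1.52] [-1.9  0.3 -1.9]
wrist hanger_bar 0.93 [317. 279.] [0.453 0.122 0.184]
wrist hanger_grip 0.57 [319. 318.] [0.454 0.121 0.228]
wrist hook_seat 0.66 [325. 202.] [0.493 0.12  0.159]
wrist hook_seat 0.48 [321.  47.] [0.577 0.129 0.159]
wrist hook_tip 0.83 [325. 227.] [0.482 0.119 0.176]
side hanger_bar 0.67 [285. 209.] [0.456 0.122 0.184]
side hanger_bar 0.47 [325. 197.] [0.589 0.182 0.184]
side hanger_grip 0.73 [283. 194.] [0.453 0.129 0.228]
side hook_seat 0.41 [299. 215.] [0.497 0.125 0.159]
side hook_tip 0.48 [295. 211.] [0.485 0.122 0.176]
side front_mark 0.97 [296. 260.] [0.486 0.123 0.006]
top front_mark 0.91 [274. 259.] [0.493 0.11  0.006]
```

View pics/v7.png

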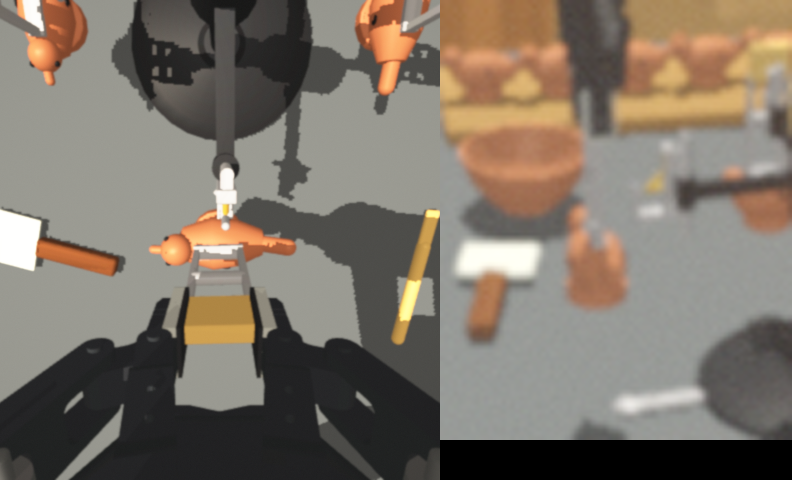

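The heights and sideways alignment agree, with bar y at 0.122 and hook y at 0.120. I'll move in over the tip.

Emit:
play_rows([
  {"grip":2,"x":0.7,"y":-0.1,"z":0,"roll":0},
  {"grip":2,"x":1.4,"y":-0.1,"z":0,"roll":0},
  {"grip":2,"x":2.0,"y":-0.1,"z":0,"roll":0},
  {"grip":2,"x":2.5,"y":-0.1,"z":0,"roll":0},
  {"grip":2,"x":3.0,"y":-0.1,"z":0,"roll":0},
  {"grip":2,"x":3.3,"y":-0.1,"z":0,"roll":0},
  {"grip":2,"x":3.6,"y":-0.1,"z":0,"roll":0},
  {"grip":2,"x":3.6,"y":-0.1,"z":0,"roll":0},
])

```text
t: 17.95
tcp_pos: [0.4912, 0.1191, 0.2331]
tool_rot: [0.999, 0.038, 0.001, 0.001]
force: [-0.7, -0.4, -0.3]
finger_gap: 0.332
```

```bash
python3 see.py 8; python3 -c "
import cv2,numpy as np
a=cv2.resize(cv2.imread('pics/wrist8.png')[140:360,210:430],(440,440));b=cv2.resize(cv2.imread('pics/side8.png')[180:260,265:329],(352,440),interpolation=cv2.INTER_CUBIC)
o=np.hstack([a,b]);cv2.imwrite('pics/v8.png',o)"
```

```text
[0.49121396 0.11913452 0.23305165] [ 0.02  0.39  1.75 -0.    1.01  1.51] [-0.7 -0.4 -0.3]
wrist hanger_bar 0.93 [319. 279.] [0.489 0.12  0.184]
wrist hanger_grip 0.89 [320. 318.] [0.49  0.119 0.228]
wrist hanger_grip 0.73 [313.  18.] [0.607 0.13  0.228]
wrist hook_seat 0.95 [320. 259.] [0.492 0.119 0.159]
wrist hook_tip 0.91 [323. 284.] [0.483 0.117 0.176]
wrist front_mark 0.7 [633.  56.] [ 0.662 -0.169  0.006]
side hanger_bar 0.85 [297. 206.] [0.494 0.136 0.184]
side hanger_grip 0.57 [296. 195.] [0.487 0.118 0.228]
side hook_seat 0.59 [334. 192.] [0.637 0.274 0.159]
side hook_seat 0.56 [296. 216.] [0.486 0.12  0.159]
side hook_tip 0.74 [375. 207.] [0.726 0.108 0.176]
side hook_tip 0.48 [298. 212.] [0.493 0.109 0.176]
side front_mark 0.63 [295. 260.] [0.483 0.122 0.006]
top hanger_bar 0.5 [262. 256.] [0.49  0.117 0.184]
top hanger_grip 0.48 [260. 253.] [0.492 0.117 0.228]
top hanger_grip 0.37 [257. 198.] [0.612 0.127 0.228]
top hook_tip 0.69 [257. 154.] [0.727 0.14  0.176]
top front_mark 0.86 [271. 262.] [0.487 0.118 0.006]
```

View pics/v8.png

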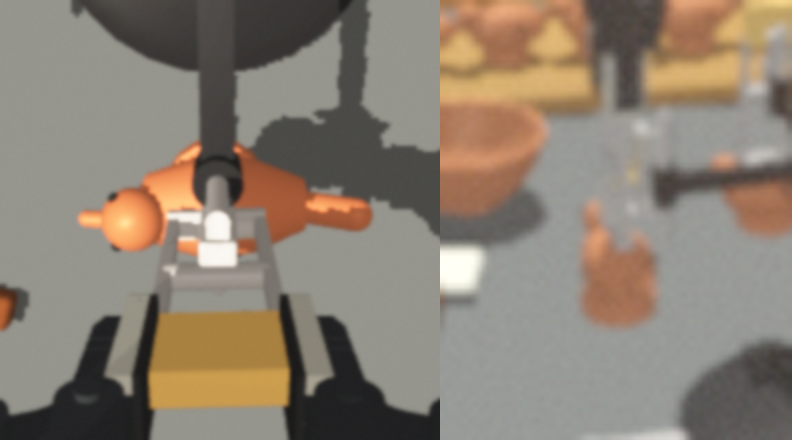

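The bar is over the mouth (bar x 0.489, seat 0.492, tip 0.483) with no contact force. I'll nudge in 2 mm and press down in stages, reading the force after each.

Emit:
play_rows([
  {"grip":2,"x":0.2,"y":0,"z":0,"roll":0},
  {"grip":2,"x":0.2,"y":0,"z":-0.3,"roll":0},
  {"grip":2,"x":0.2,"y":0,"z":-0.6,"roll":0},
  {"grip":2,"x":0.2,"y":0,"z":-0.9,"roll":0},
  {"grip":2,"x":0.2,"y":0,"z":-1.2,"roll":0},
  {"grip":2,"x":0.2,"y":0,"z":-1.5,"roll":0},
  {"grip":2,"x":0.2,"y":0,"z":-1.8,"roll":0},
  {"grip":2,"x":0.2,"y":0,"z":-2,"roll":0},
  {"grip":2,"x":0.2,"y":0,"z":-2,"roll":0},
])

```text
t: 19.75
tcp_pos: [0.4926, 0.1191, 0.2129]
tool_rot: [0.999, 0.038, 0.0, 0.001]
force: [-1.4, -0.3, 3.0]
finger_gap: 0.332
```

Emit:
play_rows([
  {"grip":2,"x":0,"y":0,"z":-0.3,"roll":0},
  {"grip":2,"x":0,"y":0,"z":-0.6,"roll":0},
  {"grip":2,"x":0,"y":0,"z":-0.9,"roll":0},
  {"grip":2,"x":0,"y":0,"z":-1.2,"roll":0},
  {"grip":2,"x":0,"y":0,"z":-1.5,"roll":0},
  {"grip":2,"x":0,"y":0,"z":-1.5,"roll":0},
])

```text
t: 20.35
tcp_pos: [0.4925, 0.1191, 0.1976]
tool_rot: [0.999, 0.038, 0.0, 0.001]
force: [-1.2, -0.2, 5.6]
finger_gap: 0.335
```

```bash
python3 see.py 9|grep -v top
```

```text
[0.49250102 0.11913303 0.19757041] [ 0.02  0.44  1.78 -0.    0.92  1.51] [-1.2 -0.2  5.6]
wrist hanger_bar 0.64 [320. 281.] [0.49  0.119 0.149]
wrist hanger_grip 0.89 [318. 318.] [0.491 0.12  0.192]
wrist hook_tip 0.88 [320. 293.] [0.495 0.119 0.176]
wrist hook_tip 0.41 [151. 294.] [0.489 0.203 0.176]
side hanger_bar 0.7 [299. 213.] [0.504 0.157 0.149]
side hanger_bar 0.39 [297. 222.] [0.488 0.099 0.149]
side hanger_grip 0.77 [297. 205.] [0.491 0.122 0.192]
side hanger_grip 0.44 [269. 218.] [0.401 0.052 0.192]
side hook_seat 0.67 [372. 205.] [0.733 0.154 0.159]
side hook_seat 0.61 [334. 255.] [ 0.55  -0.117  0.159]
side hook_seat 0.43 [296. 224.] [0.48  0.066 0.159]
side hook_tip 0.66 [296. 221.] [0.477 0.057 0.176]
side front_mark 0.79 [296. 260.] [0.485 0.117 0.006]
```

Emit:
play_rows([
  {"grip":2,"x":0,"y":0,"z":-0.3,"roll":0},
  {"grip":2,"x":0,"y":0,"z":-0.6,"roll":0},
  {"grip":2,"x":0,"y":0,"z":-0.9,"roll":0},
  {"grip":2,"x":0,"y":0,"z":-0.9,"roll":0},
])

```text
t: 21.65
tcp_pos: [0.4925, 0.1191, 0.1888]
tool_rot: [0.999, 0.038, 0.0, 0.001]
force: [-2.3, 0.4, 5.4]
finger_gap: 0.335
```

Emit:
play_rows([
  {"grip":2,"x":0,"y":0,"z":-0.15,"roll":0},
  {"grip":2,"x":0,"y":0,"z":-0.3,"roll":0},
  {"grip":2,"x":0,"y":0,"z":-0.3,"roll":0},
])

```text
t: 21.95
tcp_pos: [0.4926, 0.1194, 0.1855]
tool_rot: [0.999, 0.038, 0.0, 0.001]
force: [-0.6, 2.3, 3.7]
finger_gap: 0.336
```

Emit:
play_rows([
  {"grip":2,"x":0,"y":0,"z":-0.2,"roll":0},
  {"grip":2,"x":0,"y":0,"z":-0.4,"roll":0},
  {"grip":2,"x":0,"y":0,"z":-0.4,"roll":0},
])

```text
t: 22.25
tcp_pos: [0.4926, 0.1195, 0.1813]
tool_rot: [0.999, 0.038, 0.0, 0.001]
force: [-1.8, 1.7, 4.9]
finger_gap: 0.335
```

```bash
python3 see.py 10|grep -v top;python3 -c "
import cv2,numpy as np
a=cv2.resize(cv2.imread('pics/wrist10.png')[140:360,210:430],(440,440));b=cv2.resize(cv2.imread('pics/side10.png')[180:260,265:329],(352,440),interpolation=cv2.INTER_CUBIC)
o=np.hstack([a,b]);cv2.imwrite('pics/v10.png',o)"
```

```text
[0.49262894 0.11947485 0.1813137 ] [ 0.02  0.47  1.79 -0.    0.88  1.51] [-1.8  1.7  4.9]
wrist hanger_bar 0.79 [320. 279.] [0.491 0.119 0.132]
wrist hanger_grip 0.83 [319. 322.] [0.49  0.12  0.176]
wrist hook_tip 0.56 [323. 311.] [0.495 0.118 0.176]
side hanger_bar 0.86 [300. 222.] [0.501 0.131 0.132]
side hanger_grip 0.86 [299. 209.] [0.5   0.133 0.176]
side hook_seat 0.39 [298. 225.] [0.484 0.061 0.159]
side hook_tip 0.58 [294. 220.] [0.473 0.066 0.176]
side hook_tip 0.51 [296. 258.] [ 0.448 -0.143  0.176]
side hook_tip 0.26 [300. 223.] [0.485 0.04  0.176]
side front_mark 0.91 [294. 262.] [0.479 0.111 0.006]
side front_mark 0.39 [326. 199.] [0.675 0.551 0.006]
```

View pics/v10.png

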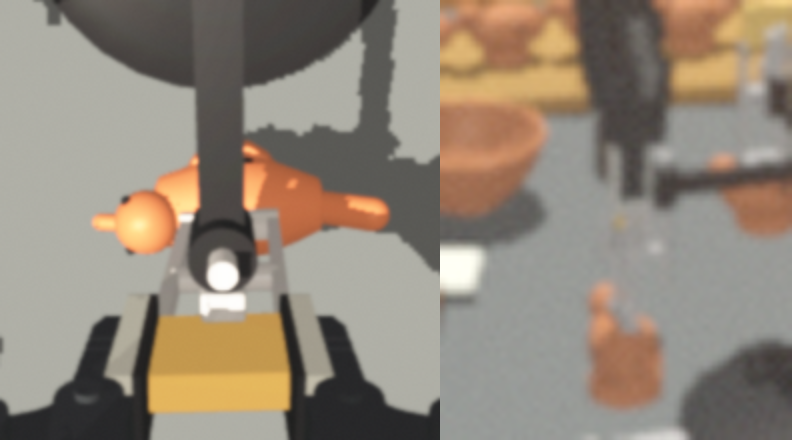

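The force dropped during the push and the bar is now below where an unyielded keeper could have let it go, so it has probably snapped past. I'll press to the firm stop to make sure.

Emit:
play_rows([
  {"grip":2,"x":0,"y":0,"z":-0.3,"roll":0},
  {"grip":2,"x":0,"y":0,"z":-0.6,"roll":0},
  {"grip":2,"x":0,"y":0,"z":-0.9,"roll":0},
  {"grip":2,"x":0,"y":0,"z":-0.9,"roll":0},
])

```text
t: 23.55
tcp_pos: [0.4927, 0.1195, 0.1724]
tool_rot: [0.999, 0.038, 0.0, 0.001]
force: [0.2, 1.0, 6.8]
finger_gap: 0.334
```

Emit:
play_rows([
  {"grip":2,"x":0,"y":0,"z":-0.2,"roll":0},
  {"grip":2,"x":0,"y":0,"z":-0.3,"roll":0},
  {"grip":2,"x":0,"y":0,"z":-0.3,"roll":0},
])

```text
t: 23.85
tcp_pos: [0.4927, 0.1193, 0.1695]
tool_rot: [0.999, 0.038, 0.0, 0.001]
force: [-1.9, 1.6, 6.5]
finger_gap: 0.332
```

Emit:
play_rows([
  {"grip":2,"x":0,"y":0,"z":-0.15,"roll":0},
  {"grip":2,"x":0,"y":0,"z":-0.3,"roll":0},
  {"grip":2,"x":0,"y":0,"z":-0.3,"roll":0},
])

```text
t: 24.15
tcp_pos: [0.4927, 0.1193, 0.1667]
tool_rot: [0.999, 0.038, 0.001, 0.001]
force: [-1.2, 1.4, 7.3]
finger_gap: 0.333
```

Emit:
play_rows([
  {"grip":2,"x":0,"y":0,"z":-0.15,"roll":0},
  {"grip":2,"x":0,"y":0,"z":-0.25,"roll":0},
  {"grip":2,"x":0,"y":0,"z":-0.25,"roll":0},
])

```text
t: 24.45
tcp_pos: [0.4929, 0.1193, 0.165]
tool_rot: [0.999, 0.038, 0.001, 0.001]
force: [-2.2, 1.3, 11.3]
finger_gap: 0.335
```

The firm stop came at TCP z 0.166. That matches the predicted fully home height (0.168); an unpassed keeper would have stopped it at about 0.188. I'll let the hook rise gently, then release.

Emit:
play_rows([
  {"grip":2,"x":0,"y":0,"z":0.4,"roll":0},
  {"grip":2,"x":0,"y":0,"z":0.9,"roll":0},
  {"grip":2,"x":0,"y":0,"z":1.4,"roll":0},
  {"grip":2,"x":0,"y":0,"z":1.9,"roll":0},
  {"grip":2,"x":0,"y":0,"z":2.4,"roll":0},
  {"grip":2,"x":0,"y":0,"z":2.9,"roll":0},
  {"grip":2,"x":0,"y":0,"z":3.4,"roll":0},
  {"grip":2,"x":0,"y":0,"z":3.8,"roll":0},
  {"grip":2,"x":0,"y":0,"z":4.0,"roll":0},
  {"grip":2,"x":0,"y":0,"z":4.0,"roll":0},
  {"grip":2,"x":0,"y":0,"z":4.0,"roll":0},
])

```text
t: 25.55
tcp_pos: [0.4928, 0.1191, 0.2048]
tool_rot: [0.999, 0.038, 0.001, 0.001]
force: [-0.1, 0.7, 1.2]
finger_gap: 0.332
```

```bash
python3 see.py 11
```

```text
[0.49283451 0.11908351 0.20480476] [ 0.02  0.43  1.77 -0.    0.94  1.51] [-0.1  0.7  1.2]
wrist hanger_bar 0.9 [320. 281.] [0.49  0.119 0.156]
wrist hanger_bar 0.2 [315. 321.] [0.463 0.12  0.156]
wrist hanger_grip 0.87 [319. 323.] [0.489 0.119 0.199]
wrist hook_seat 0.73 [319. 282.] [0.491 0.119 0.159]
wrist hook_tip 0.8 [322. 313.] [0.48  0.117 0.176]
wrist front_mark 0.39 [316.  86.] [0.611 0.131 0.006]
side hanger_bar 0.79 [297. 218.] [0.49  0.113 0.156]
side hanger_bar 0.56 [325. 199.] [0.599 0.231 0.156]
side hanger_grip 0.73 [297. 202.] [0.493 0.13  0.199]
side hook_seat 0.59 [298. 217.] [0.492 0.111 0.159]
side hook_tip 0.46 [294. 215.] [0.479 0.094 0.176]
side front_mark 0.95 [296. 261.] [0.487 0.117 0.006]
side front_mark 0.67 [295. 210.] [0.537 0.474 0.006]
top hanger_bar 0.58 [265. 254.] [0.495 0.114 0.156]
top hanger_grip 0.57 [262. 253.] [0.495 0.116 0.199]
top front_mark 0.93 [271. 261.] [0.488 0.118 0.006]
```

The bar and seat now coincide in the wrist and side views. I'll release and lift away.

Emit:
play_rows([
  {"grip":4,"x":0,"y":0,"z":0,"roll":0},
  {"grip":5.5,"x":0,"y":0,"z":0,"roll":0},
  {"grip":5.5,"x":0,"y":0,"z":0,"roll":0},
  {"grip":5.5,"x":0,"y":0,"z":0,"roll":0},
  {"grip":5.5,"x":0,"y":0,"z":0.5,"roll":0},
  {"grip":5.5,"x":0,"y":0,"z":1.5,"roll":0},
  {"grip":5.5,"x":0,"y":0,"z":3,"roll":0},
  {"grip":5.5,"x":0,"y":0,"z":5,"roll":0},
  {"grip":5.5,"x":0,"y":0,"z":8,"roll":0},
  {"grip":5.5,"x":-3,"y":0,"z":11,"roll":0},
  {"grip":5.5,"x":-5,"y":0,"z":14,"roll":0},
  {"grip":5.5,"x":-5,"y":0,"z":14,"roll":0},
  {"grip":5.5,"x":-5,"y":0,"z":14,"roll":0},
  {"grip":5.5,"x":-5,"y":0,"z":14,"roll":0},
  {"grip":5.5,"x":-5,"y":0,"z":14,"roll":0},
  {"grip":5.5,"x":-5,"y":0,"z":14,"roll":0},
  {"grip":5.5,"x":-5,"y":0,"z":14,"roll":0},
  {"grip":5.5,"x":-5,"y":0,"z":14,"roll":0},
])

```text
t: 28.25
tcp_pos: [0.443, 0.1192, 0.3445]
tool_rot: [0.999, 0.038, 0.0, 0.001]
force: [0.4, 0.2, -0.3]
finger_gap: 0.648
```

```bash
sed -i 's/z0-.049/.159/;s/z0-.0055/.2025/' see.py; python3 see.py 12;sleep 0; python3 see.py 13 | grep hang; python3 -c "
import cv2,numpy as np
a=cv2.resize(cv2.imread('pics/wrist13.png')[80:380,170:470],(440,440));b=cv2.resize(cv2.imread('pics/side13.png')[180:260,265:329],(352,440),interpolation=cv2.INTER_CUBIC)
o=np.hstack([a,b]);cv2.imwrite('pics/v13.png',o)"
```

```text
[0.44296154 0.11917397 0.34450903] [ 0.02  0.18  1.7  -0.    1.26  1.51] [ 0.4  0.2 -0.3]
wrist hanger_bar 0.89 [326. 167.] [0.492 0.117 0.159]
wrist hanger_grip 0.9 [325. 172.] [0.492 0.118 0.202]
wrist hook_seat 0.67 [325. 167.] [0.492 0.117 0.159]
wrist hook_tip 0.58 [326. 156.] [0.502 0.118 0.176]
wrist front_mark 0.71 [324. 168.] [0.476 0.115 0.006]
side hanger_bar 0.75 [298. 217.] [0.491 0.11  0.159]
side hanger_grip 0.93 [297. 205.] [0.488 0.105 0.202]
side hanger_grip 0.69 [301. 214.] [0.491 0.046 0.202]
side hook_seat 0.44 [299. 214.] [0.497 0.128 0.159]
side hook_tip 0.56 [295. 212.] [0.483 0.112 0.176]
top hanger_bar 0.53 [267. 255.] [0.494 0.11  0.159]
top hanger_grip 0.58 [257. 251.] [0.498 0.126 0.202]
top hook_seat 0.48 [264. 258.] [0.487 0.117 0.159]
top hook_seat 0.36 [264. 251.] [0.501 0.117 0.159]
top hook_tip 0.67 [261. 253.] [0.497 0.122 0.176]
top hook_tip 0.55 [264. 261.] [0.478 0.114 0.176]
top front_mark 0.82 [271. 263.] [0.483 0.117 0.006]
wrist hanger_bar 0.55 [324. 167.] [0.492 0.118 0.159]
wrist hanger_grip 0.86 [327. 172.] [0.492 0.117 0.202]
wrist hanger_grip 0.55 [ 76. 176.] [0.474 0.317 0.202]
side hanger_bar 0.6 [297. 215.] [0.493 0.124 0.159]
side hanger_bar 0.25 [299. 217.] [0.494 0.11  0.159]
side hanger_bar 0.2 [350. 229.] [0.624 0.014 0.159]
side hanger_grip 0.6 [301. 203.] [0.502 0.117 0.202]
top hanger_bar 0.73 [264. 252.] [0.499 0.117 0.159]
top hanger_grip 0.83 [260. 251.] [0.498 0.119 0.202]
top hanger_grip 0.36 [359. 303.] [ 0.391 -0.098  0.202]
```

View pics/v13.png

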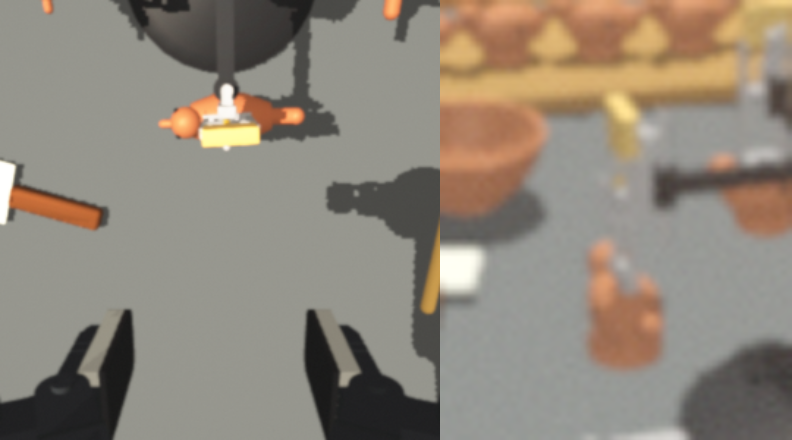

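The whistle hangs upright and still on the hook, with its bar at (0.492, 0.118) against the mark at about (0.486, 0.117). The gripper is clear, so I'm handing in.

```bash
python3 -c "
from station import *
print(sign_off())"
```

```text
the job is handed in; nothing more can be done
None
```

I turned the carousel about 132° by its knob until the empty hook stood over the pointer. I then took the terracotta whistle by its tab, hung it by its eye on that hook, pressed it in under the keeper, released it and handed the job in. `sign_off` gave no verdict.

- **Pressing:** the force dipped as the bar passed the keeper. The hook reached its firm stop at 11 N, at the height expected for a fully home bar; the highest force reading between moves was 11 N.
- **Position:** after release the wrist camera put the bar and the hook seat both at (0.492, 0.117), against a pointer mark at about (0.486, 0.117). The whistle hung upright with the gripper well clear.
- **Disagreements:** the top and side cameras scattered by about 10 mm on single points, and the pointer mark's x ranged from 0.476 to 0.495. In one wrist view and one top view the hook tip came out inboard of the seat, because the whistle partly hid it.
- **Mishap:** my first move was refused for missing keys, before anything moved.
- **Not checked:** I did not re-measure the other things on the bench. No move went near them.

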